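# Line up the wing stud and hold the filter cover down on its seal

### The job

Turn the wing stud on the filter housing until its wing lies straight across the housing, in line with the two tick marks, so that the slot of the cover can pass over it. Then take the cover with the long slot out of the crate (leave the other cover, with two round holes, in there), put it over the stud and the dowel onto the spring-loaded seal, and press it down firmly and level, most of the way through the seal's spring travel. Finish while still holding it pressed down like that with the fingers; do not let go.

Things in the scene. Friction and masses are not known exactly. Their poses are not given: they have to be found in the camera images.
- housing: Fixed low grey filter housing, 150 (x) by 210 (y) mm, rim 50 mm above the table, hose spigot on its +x side. Origin: centre of its underside; z up. In the recess of its top: a black rubber seal frame on springs, a steel wing stud at x=0, y=+44 mm, a dowel at x=0, y=-46 mm. Two dark ticks on the rim beside the stud show the line the wing must take: the housing's x axis.
- seat (a point): Centre of the seal's top face when the seal is not pressed: on the housing's centre, 60 mm above the table; axes as the housing's.
- dowel_top (a point): Tip of the fixed upright steel dowel, 72 mm above the table; 8 mm in diameter, its last 6 mm tapered.
- seal (a joint): How far the seal frame (72 by 138 mm outside, bars 9.5 mm wide) is pushed down, in m: 0 free, 0.008 at its stop, the cover then 8 mm below the free level. Spring 1.5 N per mm (12 N at the stop). The weight of seal and cover alone moves it 1 to 2 mm.
- wing_stud (a joint): Angle of the wing stud about the vertical, rad, counterclockwise from above: 0 = wing along the housing's y axis (locked); +1.57 or -1.57 = along its x axis, lined up for the cover's slot (either will do). Stops at +-1.62; starts within 0.75 of 0. It stays where it is left (friction 0.05 N m).
- stud_top (a point): Centre of the top of the stud's wing, on its turning axis, 81 mm above the table. The wing is an upright flat bar 28 mm long and 9 mm thick, from 59 to 81 mm above the table, on a neck 8 mm in diameter. This point's axes turn with the wing: y along its length, x across its thickness.
- slotted_cover: The cover to fit, loose, lying flat in the crate: aluminium plate 64 (x) by 130 (y) by 5 mm, 0.11 to 0.23 kg. On its centre a black upright grip rib 12 mm thick (x), 40 mm long (y), from 5 to 31 mm above the underside. Origin: centre of the underside; z up. Fitted, its axes lie along the housing's; it does not fit the other way round. It may lie in either place in the crate.
- slot (a point): Centre of the cover's slot, in its top face: 32 mm (x) by 14.5 mm (y), cut through, at y=+44 mm from the cover's centre; the wing passes through it. The round hole for the dowel, 12.5 mm, is at y=-46 mm.
- blank_cover: The other cover, same size, rib and material, but with a round 12.5 mm hole at each end and no slot; leave it in the crate. Origin: centre of the underside.
- crate: Fixed plywood crate, 236 (x) by 272 (y) by 45 mm high outside, walls and floor 6 mm. Origin: centre of its underside. The two covers lie in it side by side, long sides roughly along the crate's y axis; beyond their +y ends lie a trimming tool and a brush, beyond their -y ends tongs, all under 15 mm high.
There are look-alikes about, which are no part of the job. Leave any yellow look-alike of the slotted_cover alone.

How it is judged:
By the outcome, as a careful person would: the job done as asked, in the order asked, and still so for the second after the job is handed in, while the arm keeps its last pose, push and grip.
It also fails if it takes over 58 s, if anything falls off the work surface, if the arm or the gripper's body presses on something with over 40 N, if the wrist force passes 120 N, or if a joint passes its speed limit or range.

### The arm

A 7-joint arm with a two-finger parallel gripper is mounted at the origin on a cart in front of the work surface, level with it; the furniture and walls round the work are solid. World frame = base frame: x ahead of the robot, y to its left, z up, the work surface at z = 0. Lengths are in m, angles in degrees, forces in N, time in s.
With the tool pointing down it reaches from about 0.4 to 0.875 m from the base axis. Payload 4.4 kg.
Tool frame: the origin (TCP) lies midway between the tips of the shut fingers; the grasp point (between the pads) lies 19 mm behind it; z points along the fingers, y is the line along which they close (so a half turn about z gives the same grasp; the last joint's range is limited). The gripper opens to 85 mm and grips with 20 to 120 N. Pads are 22 mm wide; open, the fingers measure 114 mm over their backs; the gripper's body (76 mm by 85 mm) begins 54 mm behind the grasp point. The pads swing forward as they close: fully open they stand 13 mm farther back than shut.
Start: joints at [70.084, 36.005, 2.206, 86.941, -1.547, 57.084, -1.146], TCP at [0.181, -0.624, 0.231] pointing down, gripper open.
Joint ranges: [-175.42, 175.42], [-21.48, 121.26], [-71.46, 75.88], [10.55, 141.38], [-63.04, 243.04], [13.31, 113.54], [-168.57, 168.57]. Speed limits (degrees/s): [147.25, 147.25, 180, 180, 180, 180, 180].

### API

Orientations are given as a 3x3 rotation matrix whose columns are the frame's x, y, z axes.
In Python, from bench import bot gives the robot as it stands. The module is installed in compiled form; this text tells all that it offers. Calls block until the motion is done:
- bot.move_to(position, orientation): joint-space move of the TCP to a pose.
- bot.move_straight(position, rotation=None, rate=0.15): straight line of the TCP; rotation=None keeps the orientation; rate is the mean speed in m/s.
- bot.move_joints(angles): joint-space move.
- bot.set_gripper(opening, grip_force=None): opening from 0.0 (shut) to 1.0 (fully open); grip_force is the grip in N (None keeps the last); returns when the fingers have stopped.
- bot.sleep(seconds).
- bot.solve_ik(position, orientation): joint angles nearest the present ones, or None.
- bot.capture(name): name is "scene" or "top"; returns (picture, depth): 400x640x3 uint8, red, green, blue; 400x640 float32, m along the optical axis (not along the pixel's ray), 0 where there is no reading.
- bot.get_calibration(name): a dict with "camera_matrix" (3x3 intrinsics, pixels), "position" and "attitude" of the camera in the world. Camera axes: x right, y down, z forward; pixel columns grow to the right and rows downward; lengths in m; the calibration is good to about 2 mm. A picture is of the moment at which its call begins. get_calibration takes no time and is no camera call.
A pose or a line that the arm cannot do raises bot.PlanningError and nothing moves.
- bot.sign_off(): hands the job in; it is judged then, once.
Readings, each from a call of its own:
- bot.get_clock(): time.
- bot.get_joint_positions(): joint angles.
- bot.get_qvel(): joint speeds.
- bot.get_joint_torque(): joint torques, N m.
- bot.get_eef_pos(): TCP position.
- bot.get_orientation(): TCP orientation.
- bot.get_ft_force(): force on the tool from outside, world axes, zero at the start.
- bot.get_torque(): the same for the moment, N m.
- bot.get_grip_width(): opening from 0.0 (shut) to 1.0 (fully open).
- bot.get_finger_force(): force on a finger pad.
Only numpy, scipy, OpenCV 4.12 (cv2) and the standard library are available. Lean on these libraries where they do the work, as an engineer would, in place of code of your own. Each camera call takes 0.05 s, during which the arm holds its last target. There are 200 camera calls.

## Working session

There is one attempt and no reset: what is moved stays moved. The work goes in short steps, each a Python script; the robot and the scene stay as the last script left them, time stands still between calls to the robot, and variables do not carry over. Pictures are saved under pics/ and viewed, at most 10 in all, crops included, and the job is handed in when it is done.

```bash
mkdir -p pics; python3 - <<'E'
from bench import bot
import numpy as np,cv2
for n in("scene","top"):
    p,d=bot.capture(n);c=bot.get_calibration(n)
    cv2.imwrite(f"pics/{n}0.png",p[...,::-1]);np.savez(f"{n}0.npz",p=p,d=d,K=c["camera_matrix"],t=c["position"],R=c["attitude"])
    print(n,np.round(c["camera_matrix"],1).tolist(),np.round(c["position"],3),np.round(c["attitude"],3).tolist(),(d>0).mean())
print(bot.get_clock(),bot.get_orientation().round(3) if hasattr(bot.get_orientation(),'round') else bot.get_orientation())
E
```

```text
scene [[393.3, 0.0, 317.2], [0.0, 393.3, 195.5], [0.0, 0.0, 1.0]] [ 0.677 -0.595  1.258] [[0.952, 0.257, -0.167], [0.306, -0.778, 0.549], [0.011, -0.573, -0.819]] 0.995890625
top [[452.8, 0.0, 322.6], [0.0, 452.8, 196.6], [0.0, 0.0, 1.0]] [0.122 0.215 1.533] [[0.026, -0.977, 0.213], [-1.0, -0.027, 0.0], [0.005, -0.213, -0.977]] 0.99619140625
0.1 [[ 0.961  0.278 -0.   ]
 [ 0.278 -0.961  0.002]
 [-0.    -0.002 -1.   ]]
```

View pics/top0.png

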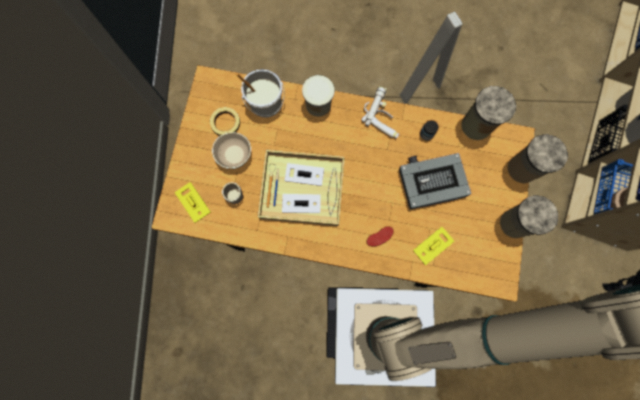

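View pics/scene0.png

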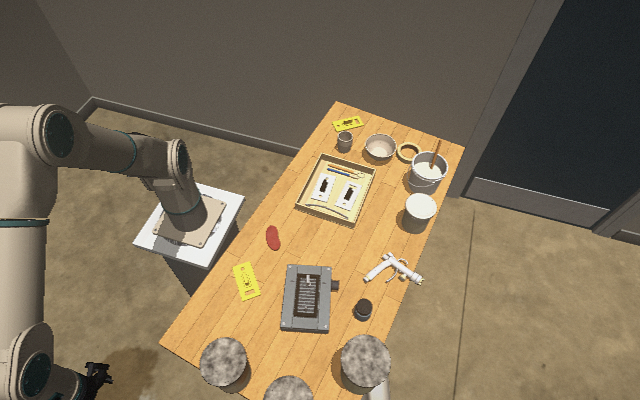

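The top view shows the crate at about (302,188) and the housing at about (435,181). In the scene view they are at (337,188) and (306,298). I'll zoom in next.

```bash
python3 - <<'E'
import cv2,numpy as np
def crop(n,u,v,w,h):
    p=cv2.imread(f"pics/{n}0.png")[v-h//2:v+h//2,u-w//2:u+w//2];return cv2.resize(p,(400,300),interpolation=cv2.INTER_CUBIC)
cv2.imwrite("pics/z.png",np.vstack([np.hstack([crop("top",435,181,80,60),crop("top",302,188,100,76)]),np.hstack([crop("scene",306,298,100,76),crop("scene",337,188,100,76)])]))
E
cat >h.py <<'E'
import numpy as np,cv2
def load(n):
    z=np.load(n+"0.npz");return z["p"],z["d"],z["K"],z["t"],z["R"]
def ray(n,uv,z,cal=None):
    K,t,R=cal if cal else load(n)[2:]
    uv=np.atleast_2d(uv).astype(float)
    r=np.c_[uv,np.ones(len(uv))]@np.linalg.inv(K).T@R.T
    return t+r*((z-t[2])/r[:,2])[:,None]
def proj(n,X,cal=None):
    K,t,R=cal if cal else load(n)[2:]
    q=(np.atleast_2d(X)-t)@R@K.T;return q[:,:2]/q[:,2:]
def cloud(n):
    p,d,K,t,R=load(n);v,u=np.mgrid[:400,:640]
    r=np.stack([u,v,np.ones_like(u)],-1)@np.linalg.inv(K).T*d[...,None]
    return r@R.T+t
E
python3 - <<'E'
from h import *
for n,h,c in(("top",(435,181),(302,188)),("scene",(306,298),(337,188))):
    P=cloud(n)
    for nm,(u,v),r,z0,z1 in(("housing",h,45,.042,.056),("crate",c,50,.038,.052)):
        m=np.zeros((400,640),np.uint8);s=np.s_[v-r:v+r,u-r:u+r]
        zz=P[...,2];m[s]=((zz>z0)&(zz<z1)&(load(n)[1]>0))[s]
        cs,_=cv2.findContours(m,cv2.RETR_EXTERNAL,cv2.CHAIN_APPROX_NONE)
        k=max(cs,key=lambda k:cv2.boundingRect(k)[2]*cv2.boundingRect(k)[3])[:,0]
        X=np.array([P[b,a] for a,b in k]);rc=cv2.minAreaRect((X[:,:2]*1000).astype(np.float32))
        print(n,nm,np.round(rc[0],1),np.round(rc[1],1),round(rc[2],1),"z",np.median(X[:,2]).round(4))
E
```

```text
top housing [ 518.9 -163.5] [160.1 213.2] 14.3 z 0.0495
top crate [483.1 289.1] [272.5 237.7] 86.4 z 0.0444
scene housing [ 519.1 -164.6] [153.6 211.2] 14.2 z 0.0489
scene crate [484.4 288.1] [278.7 236.5] 86.2 z 0.0427
```

View pics/z.png

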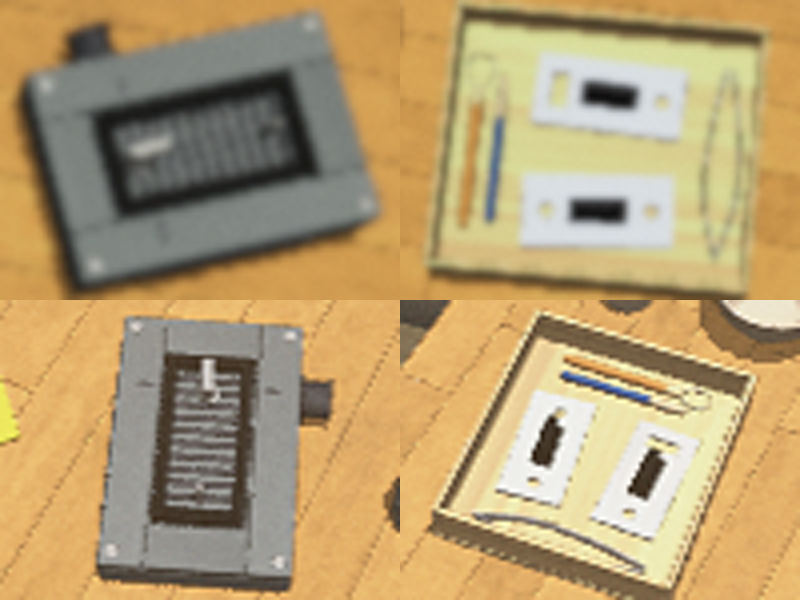

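The zoom shows the slotted cover as the +x one of the pair (slot to the left, +y). The housing's yaw is about +14°, its spigot points to world +x, and the stud is at the left (+y) end with the wing roughly along the housing's y axis. Next I'll measure the covers, screws and wing.

```bash
python3 - <<'E'
from h import *
a=np.radians(14.25);H=np.array([.519,-.164]);Rz=np.array([[np.cos(a),-np.sin(a)],[np.sin(a),np.cos(a)]])
v,u=np.mgrid[:400,:640];pix=np.c_[u.ravel(),v.ravel()]
for n in("top","scene"):
    p=load(n)[0];hsv=cv2.cvtColor(p,cv2.COLOR_RGB2HSV);g=cv2.cvtColor(p,cv2.COLOR_RGB2GRAY).astype(float)
    # covers: white, low saturation inside the crate
    X=ray(n,pix,.011)[:,:2].reshape(400,640,2);w=(hsv[...,1]<60)&(hsv[...,2]>150)&(abs(X[...,0]-.484)<.10)&(abs(X[...,1]-.289)<.085)
    cs,_=cv2.findContours(w.astype(np.uint8),cv2.RETR_EXTERNAL,cv2.CHAIN_APPROX_NONE)
    for k in cs:
        if cv2.contourArea(k)<200:continue
        q=ray(n,k[:,0],.011)[:,:2]*1000;rc=cv2.minAreaRect(q.astype(np.float32))
        M=cv2.moments(q.astype(np.float32).reshape(-1,1,2));print(n,"cover",np.round(rc[0],1),np.round(rc[1],1),round(rc[2],1),"centroid",round(M['m10']/M['m00'],1),round(M['m01']/M['m00'],1))
    # black ribs' tops
    X=ray(n,pix,.037)[:,:2].reshape(400,640,2);
    # screws
    L=(ray(n,pix,.050)[:,:2]-H)@Rz;L=L.reshape(400,640,2)
    S=[]
    for sx in(-1,1):
        for sy in(-1,1):
            m=(abs(L[...,0]-sx*.063)<.011)&(abs(L[...,1]-sy*.093)<.011)
            wt=np.where(m,np.clip(g-np.median(g[m])-12,0,None),0);S.append([(wt*L[...,0]).sum()/wt.sum(),(wt*L[...,1]).sum()/wt.sum()])
    S=np.array(S)*1000;e=[S[1]-S[0],S[3]-S[2]];print(n,"screws(H frame)",S.round(1).tolist(),"mean",S.mean(0).round(1),"dyaw",[round(np.degrees(-x[0]/x[1]),2) for x in e])
    # wing top
    L=((ray(n,pix,.081)[:,:2]-H)@Rz).reshape(400,640,2)*1000
    m=(np.hypot(L[...,0],L[...,1]-44)<22)
    print(n,"bright thr",np.sort(g[m])[-25:].astype(int))
    b=m&(g>150);q=L[b];wt=(g[b]-110);c=np.average(q,0,wt);C=np.cov(q.T,aweights=wt);e,V=np.linalg.eigh(C);d=V[:,1]
    print(n,"wing",len(q),c.round(1),"angle from y (ccw)",np.degrees(np.arctan2(-d[0],d[1])).round(1),"std",np.sqrt(e).round(1))
    P=cloud(n);l=((P[...,:2]-H)@Rz)*1000;mm=(np.hypot(l[...,0],l[...,1]-44)<25)&(P[...,2]>.07);q=l[mm];e,V=np.linalg.eigh(np.cov(q.T));d=V[:,1]
    print(n,"depth wing",len(q),q.mean(0).round(1),np.degrees(np.arctan2(-d[0],d[1])).round(1),np.sqrt(e).round(1),P[mm][:,2].max().round(3))
E
```

```text
top cover [430.5 290.5] [ 70.  133.4] 1.5 centroid 431.2 289.3
top cover [534.7 282.6] [136.5  71. ] 83.9 centroid 534.5 282.7
top screws(H frame) [[-67.2, -94.8], [-67.2, 93.7], [63.9, -94.9], [61.2, 94.1]] mean [-2.3 -0.5] dyaw [np.float64(0.01), np.float64(0.81)]
top bright thr [128 129 132 133 136 138 138 143 143 144 145 155 156 157 157 160 164 164
 164 165 166 168 171 173 173]
top wing 14 [-2.5 45. ] angle from y (ccw) 3.2 std [1.9 6.5]
top depth wing 30 [-3.  46.7] 9.0 [2.9 8.9] 0.087
scene cover [544.6 292.5] [167.1  84.4] 84.1 centroid 540.2 281.5
scene cover [432.  288.7] [132.9  68.4] 89.8 centroid 431.5 288.2
scene screws(H frame) [[-67.0, -93.7], [-67.1, 94.4], [61.6, -94.2], [63.9, 95.5]] mean [-2.2  0.5] dyaw [np.float64(0.05), np.float64(-0.69)]
scene bright thr [160 161 163 166 170 172 175 181 183 188 189 190 193 195 195 199 199 201
 207 210 213 213 214 216 217]
scene wing 42 [-0.3 43. ] angle from y (ccw) 11.6 std [ 6.1 11.3]
scene depth wing 25 [-1.3 42.5] 4.1 [2.8 8.4] 0.085
```

```bash
cat >>h.py <<'E'
YAW=14.25;_a=np.radians(YAW);RZ=np.array([[np.cos(_a),-np.sin(_a)],[np.sin(_a),np.cos(_a)]]);H=np.array([.5169,-.1645])
def hw(x,y,z): return np.r_[H+RZ@[x,y],z]
def down(t):
    t=np.radians(t);y=np.array([np.cos(t),np.sin(t),0]);z=np.array([0,0,-1.]);return np.c_[np.cross(y,z),y,z]
def st(bot,m=""):
    f=lambda a,k=2:np.round(a,k)
    R=np.array(bot.get_orientation());print(m,"t",f(bot.get_clock()),"p",f(bot.get_eef_pos(),4),"yaw",f(np.degrees(np.arctan2(R[1,1],R[0,1])),1),"F",f(bot.get_ft_force(),1),"T",f(bot.get_torque()),"w",f(bot.get_grip_width(),3),"ff",f(bot.get_finger_force(),1))
E
python3 - <<'E'
from h import *
from bench import bot
S=hw(0,.044,.15);S2=hw(0,.044,.063)
for t in(20.25,-159.75,104.25,-75.75): 
    print(t,np.round(x,0) if (x:=bot.solve_ik(S2,down(t))) is not None else None)
for t in(-6.1,173.9,14.25,194.25):
    for P in([.5346,.2826,.014],hw(0,0,.07)):print(t,np.round(x,0) if (x:=bot.solve_ik(P,down(t))) is not None else None)
E
```

```text
20.25 [ 22.  41. -18. 115.  27.  28.   5.]
-159.75 [  -3.   43.   21.  116.  -32.   27. -118.]
104.25 [ 32.  44. -33. 115.  43.  34.  73.]
-75.75 [  9.  41.   2. 115.  -3.  24. -63.]
-6.1 [-27.  49.  -6. 102.  10.  29. -45.]
-6.1 [ 23.  41. -13. 111.  18.  29.  -8.]
173.9 [  3.  65. -61. 102.  67.  59.  88.]
173.9 [  -3.   44.   28.  112.  -37.   33. -136.]
14.25 [-24.  50. -11. 102.  17.  30. -31.]
14.25 [ 26.  42. -17. 111.  23.  30.   7.]
194.25 [ -56.   59.   46.  103.  -60.   45. -144.]
194.25 [  -0.   43.   23.  112.  -32.   31. -121.]
```

```bash
python3 - <<'E'
from h import *
from bench import bot
P=cloud("top");m=(P[...,2]>.06)&(P[...,0]>.2)&(P[...,1]<-.25)&(P[...,1]>-.8)&(P[...,0]<1);q=P[m];print("tall near path",q[:,2].max(),q[q[:,2]>.1].min(0),q[q[:,2]>.1].max(0))
bot.move_straight([.181,-.624,.36],rate=.3)
st(bot)
bot.move_to(hw(0,.044,.20),down(20.25));bot.set_gripper(.5,20);st(bot)
bot.move_straight(hw(0,.044,.10),rate=.2)
bot.move_straight(hw(0,.044,.064),rate=.1);st(bot,"down")
p,d=bot.capture("scene");uv=proj("scene",hw(0,.044,.08))[0].astype(int)
cv2.imwrite("pics/s1.png",cv2.resize(p[uv[1]-60:uv[1]+60,uv[0]-80:uv[0]+80,::-1],(640,480),interpolation=cv2.INTER_CUBIC))
E
```

```text
tall near path 0.37458363504785486 [ 0.20089972 -0.66269309  0.1000123 ] [ 0.79862185 -0.26198854  0.37458364]
 t 0.68 p [ 0.181  -0.6239  0.3604] yaw -73.9 F [-0.9  0.8 -0.3] T [ 0.01 -0.01 -0.03] w 1.002 ff 0.0
 t 3.38 p [ 0.5061 -0.1219  0.2   ] yaw 20.3 F [-0.1 -0.2  0. ] T [0.01 0.01 0.01] w 0.505 ff 0.0
down t 4.54 p [ 0.5065 -0.1219  0.0646] yaw 20.3 F [ 0.9 -0.3 -0.1] T [ 0.02 -0.01  0.01] w 0.497 ff 0.0
```

View pics/s1.png

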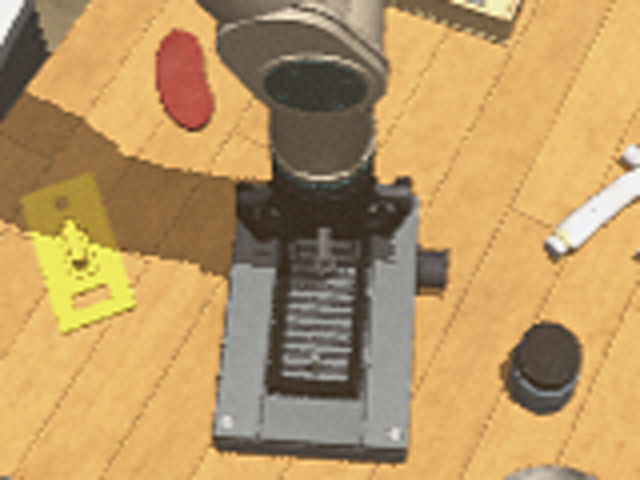

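The fingers straddle the wing, which is at (325,245) in the crop. I'll close gently and check the lateral force.

```bash
python3 - <<'E'
from h import *
from bench import bot
bot.set_gripper(0,25);st(bot,"grip")
E
```

```text
grip t 4.98 p [ 0.5064 -0.122   0.0646] yaw 20.2 F [ 0.1 -0.6  5.9] T [ 0.01  0.16 -0.05] w 0.094 ff 27.9
```

```bash
python3 - <<'E'
from h import *
from bench import bot
p=np.array(bot.get_eef_pos());p[2]=.065
for t in(41,62,83,104.25):
    bot.move_straight(p,down(t)) ; st(bot,t)
    if np.linalg.norm(bot.get_ft_force())>30:break
E
```

```text
41 t 5.49 p [ 0.5062 -0.1221  0.0647] yaw 40.9 F [-0.  -0.5 -3.5] T [-0.13 -0.18  0.04] w 0.099 ff 26.6
62 t 6.01 p [ 0.506  -0.1223  0.0647] yaw 61.8 F [ 0.1 -0.7 -5.9] T [-0.2  -0.17  0.06] w 0.097 ff 26.4
83 t 6.52 p [ 0.506  -0.1224  0.0647] yaw 82.8 F [-0.1 -0.9 -8. ] T [-0.35 -0.12  0.05] w 0.097 ff 26.2
104.25 t 7.05 p [ 0.5059 -0.1226  0.0647] yaw 104.0 F [-0.1 -2.7 -9. ] T [-0.57 -0.12  0.03] w 0.101 ff 26.0
```

```bash
sed -i 's/H=np.array(\[.5169,-.1645\])/H=np.array([.5168,-.1650])/' h.py; python3 - <<'E'
from h import *
from bench import bot
bot.set_gripper(.4);st(bot)
p=np.array(bot.get_eef_pos());bot.move_straight([p[0],p[1],.14],rate=.25)
bot.move_to([.5346,.2826,.15],down(-6.1));bot.set_gripper(.6);st(bot)
p,d=bot.capture("scene");q,d=bot.capture("top")
u=proj("scene",hw(0,0,.06))[0].astype(int);v=proj("top",hw(0,0,.06))[0].astype(int)
c=lambda i,u,w,h:cv2.resize(i[u[1]-h:u[1]+h,u[0]-w:u[0]+w,::-1],(400,300),interpolation=cv2.INTER_CUBIC)
s=proj("scene",[.5346,.2826,.06])[0].astype(int);w=proj("top",[.5346,.2826,.06])[0].astype(int)
cv2.imwrite("pics/s2.png",np.vstack([np.hstack([c(p,u,40,30),c(q,v,40,30)]),np.hstack([c(p,s,60,45),c(q,w,60,45)])]))
E
```

```text
t 7.42 p [ 0.507  -0.1214  0.0655] yaw 104.3 F [-0.7  0.8  0.1] T [ 0.    0.01 -0.01] w 0.399 ff 0.0
 t 10.03 p [0.5348 0.2821 0.15  ] yaw -6.1 F [ 0.  -0.1  0.2] T [ 0.   -0.05 -0.02] w 0.596 ff 0.0
```

View pics/s2.png

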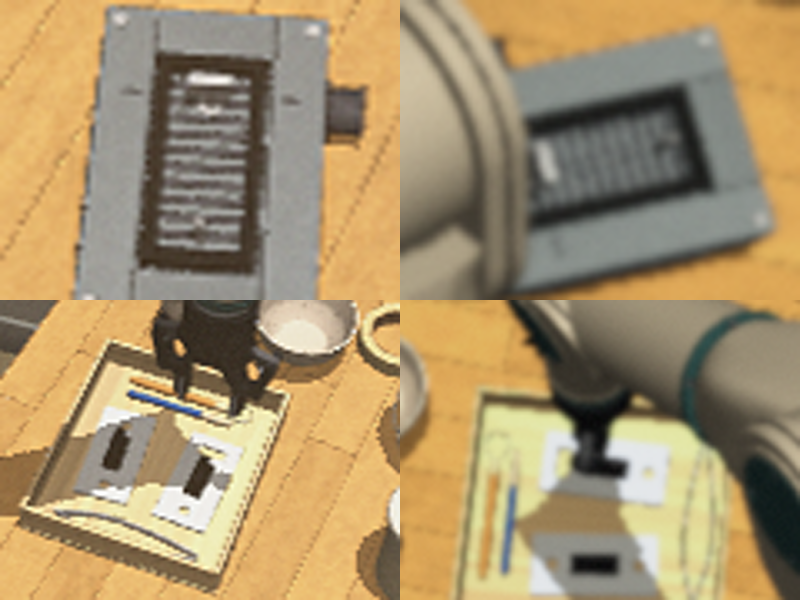

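Bottom left shows the gripper above the slotted cover. Top left shows the wing lying across the housing at (205,78). Next I'll grasp the cover.

```bash
python3 - <<'E'
from h import *
from bench import bot
c=[.5346,.2826]
bot.move_straight([*c,.05],rate=.2);bot.move_straight([*c,.0145],rate=.08);st(bot,"down")
bot.set_gripper(0,60);st(bot,"grip")
bot.move_straight([*c,.04],rate=.08);st(bot,"lift")
bot.move_straight([*c,.16],rate=.2);st(bot,"up")
bot.move_to(hw(0,0,.19),down(YAW));bot.sleep(.3);st(bot,"over")
p,d=bot.capture("scene");q,e=bot.capture("top");np.savez("held.npz",p=p,d=d,q=q,e=e)
u=proj("scene",hw(0,0,.15))[0].astype(int);v=proj("top",hw(0,0,.15))[0].astype(int)
c=lambda i,u,w,h:cv2.resize(i[u[1]-h:u[1]+h,u[0]-w:u[0]+w,::-1],(400,300),interpolation=cv2.INTER_CUBIC)
cv2.imwrite("pics/s3.png",np.hstack([c(p,u,60,45),c(q,v,60,45)]))
E
```

```text
down t 11.38 p [0.5344 0.2826 0.0141] yaw -6.1 F [ 0.6 -0.  -0.5] T [ 0.06 -0.   -0.04] w 0.6 ff 0.0
grip t 11.82 p [0.535  0.2828 0.0151] yaw -6.1 F [-0.   0.1  3.8] T [-0.03  0.06  0.01] w 0.126 ff 60.2
lift t 12.28 p [0.535  0.2827 0.0407] yaw -6.1 F [ 0.3 -0.9 -1.3] T [-0.07  0.04 -0.  ] w 0.125 ff 59.6
up t 13.03 p [0.5338 0.2819 0.1589] yaw -6.1 F [ 0.1 -0.1 -1.6] T [-0.02  0.03 -0.  ] w 0.124 ff 59.5
over t 14.98 p [ 0.5171 -0.1643  0.19  ] yaw 14.3 F [ 0.2  0.2 -2. ] T [-0.02 -0.02 -0.01] w 0.123 ff 59.5
```

View pics/s3.png

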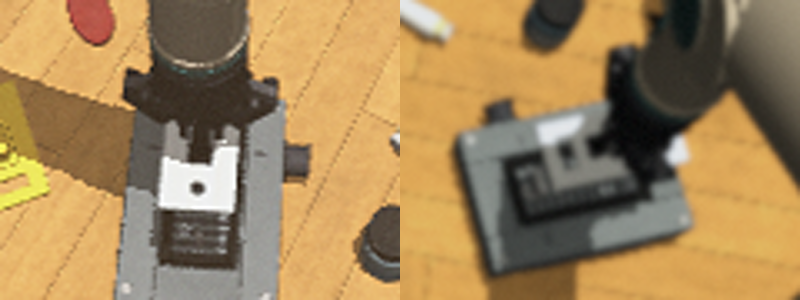

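The cover is held with its round hole visible at (197,187) in the scene crop. I'll measure its offset in the grip.

```bash
python3 - <<'E'
from h import *
z=np.load("held.npz");T=np.array([.5171,-.1643]);v,u=np.mgrid[:400,:640];pix=np.c_[u.ravel(),v.ravel()]
g=cv2.cvtColor(z["p"],cv2.COLOR_RGB2GRAY).astype(float)
L=((ray("scene",pix,.186)[:,:2]-T)@RZ*1000).reshape(400,640,2)
m=(np.hypot(L[...,0],L[...,1]+46)<12);wt=np.where(m,np.clip(np.percentile(g[m],85)-g-20,0,None),0)
print("hole",(wt*L[...,0]).sum()/wt.sum(),(wt*L[...,1]).sum()/wt.sum(),g[m].min(),g[m].max())
w=(g>150)&(abs(L[...,0])<45)&(L[...,1]<0)&(L[...,1]>-85);q=L[w];print("plate x",np.percentile(q[:,0],[1,99]),"y end",np.percentile(q[:,1],1))
n,l,s,c=cv2.connectedComponentsWithStats(w.astype(np.uint8));b=l==1+s[1:,4].argmax()
for y in(-62,-54,-36,-28):
    r=L[...,0][b&(abs(L[...,1]-y)<3)];print(y,r.min().round(1),r.max().round(1))
# end edge y by side, plate tilt from depth
for x in(-22,0,22):
    r=L[...,1][b&(abs(L[...,0]-x)<4)];print("x",x,"ymin",r.min().round(1))
d=z["d"];K,t,R=load("scene")[2:];r=np.stack([u,v,np.ones_like(u)],-1)@np.linalg.inv(K).T*d[...,None];P=r@R.T+t
e=cv2.erode(b.astype(np.uint8),np.ones((3,3)))>0;A=np.c_[L[e]/1000,np.ones(e.sum())];print("plane",np.linalg.lstsq(A,P[e][:,2],rcond=None)[0].round(3))
E
```

```text
hole -0.8139833975941084 -46.569375622313345 51.0 247.0
plate x [-44.14266592  44.37291109] y end -84.02390986500073
-62 -33.0 29.2
-54 -33.6 31.6
-36 -32.8 30.5
-28 -33.3 29.9
x -22 ymin -65.7
x 0 ymin -64.2
x 22 ymin -65.6
plane [0.201 0.083 0.193]
```

```bash
python3 - <<'E'
from h import *
from bench import bot
xy=hw(0,.0003,0)[:2]
bot.move_straight([*xy,.096],rate=.15);st(bot)
for z in(.090,.086,.082,.078,.074,.071,.069):
    bot.move_straight([*xy,z],rate=.05);st(bot,z)
    if np.linalg.norm(bot.get_ft_force())>9:print("contact");break
p,d=bot.capture("scene");q,e=bot.capture("top")
u=proj("scene",hw(0,0,.06))[0].astype(int);v=proj("top",hw(0,0,.06))[0].astype(int)
c=lambda i,u,w,h:cv2.resize(i[u[1]-h:u[1]+h,u[0]-w:u[0]+w,::-1],(400,300),interpolation=cv2.INTER_CUBIC)
cv2.imwrite("pics/s4.png",np.hstack([c(p,u,40,30),c(q,v,40,30)]))
E
```

```text
t 15.86 p [ 0.5174 -0.1647  0.0965] yaw 14.3 F [-0.3 -0.6 -0.6] T [ 0.01 -0.    0.01] w 0.131 ff 59.5
0.09 t 16.12 p [ 0.5168 -0.1648  0.0903] yaw 14.2 F [ 0.7  1.2 -1. ] T [0.04 0.   0.03] w 0.128 ff 59.5
0.086 t 16.38 p [ 0.5166 -0.1647  0.0859] yaw 14.2 F [-0.1  0.1 -0.9] T [ 0.01  0.05 -0.  ] w 0.125 ff 59.5
0.082 t 16.62 p [ 0.5165 -0.1647  0.0817] yaw 14.3 F [-0.   0.4 -1.8] T [ 0.08 -0.01 -0.  ] w 0.122 ff 59.5
0.078 t 16.88 p [ 0.5165 -0.1646  0.0777] yaw 14.3 F [-0.3 -0.4 -1.1] T [-0.   -0.03  0.04] w 0.129 ff 59.5
0.074 t 17.12 p [ 0.5165 -0.1646  0.0737] yaw 14.3 F [ 0.4 -0.7 -1.4] T [ 0.03  0.03 -0.02] w 0.123 ff 59.5
0.071 t 17.38 p [ 0.5166 -0.1647  0.0708] yaw 14.3 F [-0.5  0.2 -1.1] T [ 0.01 -0.02  0.03] w 0.127 ff 59.5
0.069 t 17.62 p [ 0.5167 -0.1647  0.0689] yaw 14.3 F [-0.2  0.5 -1.9] T [ 0.02  0.   -0.03] w 0.123 ff 59.5
```

View pics/s4.png

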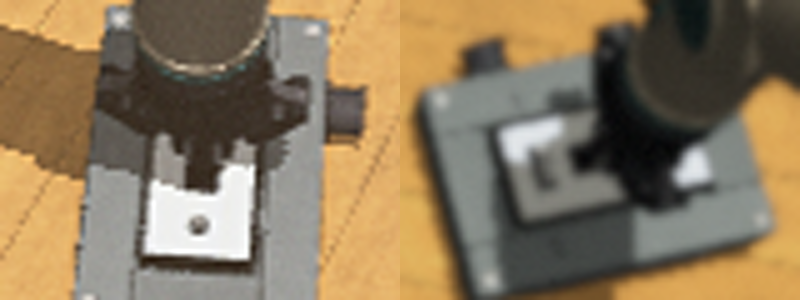

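The cover has passed freely over both the stud and the dowel, whose tip shows in the hole at (198,225). Now I'll press it down.

```bash
python3 - <<'E'
from h import *
from bench import bot
xy=hw(0,.0003,0)[:2]
for z in(.067,.066,.065,.064,.063,.0622,.0615):
    bot.move_straight([*xy,z],rate=.03);bot.sleep(.25);st(bot,z)
    if bot.get_ft_force()[2]>8.3 :break
E
```

```text
0.067 t 18.23 p [ 0.517  -0.1648  0.0672] yaw 14.3 F [ 1.3 -0.1  1.5] T [-0.01 -0.08  0.02] w 0.126 ff 59.8
0.066 t 18.73 p [ 0.517  -0.1648  0.0661] yaw 14.3 F [ 1.1 -0.3  1.8] T [-0.11 -0.2   0.01] w 0.124 ff 60.0
0.065 t 19.23 p [ 0.517  -0.1648  0.0651] yaw 14.2 F [ 0.4 -1.3  4.4] T [-0.22 -0.29  0.01] w 0.125 ff 60.2
0.064 t 19.73 p [ 0.517  -0.1648  0.0642] yaw 14.3 F [ 1.3 -0.6  6.9] T [-0.14 -0.27  0.  ] w 0.127 ff 60.3
0.063 t 20.23 p [ 0.5171 -0.1648  0.0633] yaw 14.3 F [ 0.9 -1.3  7. ] T [-0.08 -0.23 -0.  ] w 0.126 ff 60.5
0.0622 t 20.72 p [ 0.517  -0.1648  0.0626] yaw 14.3 F [ 1.1 -1.4  7.9] T [-0.07 -0.13  0.02] w 0.125 ff 60.6
0.0615 t 21.22 p [ 0.517  -0.1648  0.062 ] yaw 14.3 F [ 0.6 -1.   9.2] T [-0.07 -0.11  0.  ] w 0.13 ff 60.7
```

```bash
python3 - <<'E'
from h import *
from bench import bot
F=[]
for i in range(8): bot.sleep(.08);F.append(bot.get_ft_force())
print(np.mean(F,0).round(2));st(bot)
p,d=bot.capture("scene");q,e=bot.capture("top")
v,u=np.mgrid[:400,:640]
for n,i,dd in(("scene",p,d),("top",q,e)):
    K,t,R=load(n)[2:];P=np.stack([u,v,np.ones_like(u)],-1)@np.linalg.inv(K).T*dd[...,None]@R.T+t
    L=(P[...,:2]-H)@RZ*1000
    for nm,cx,cy,r in(("-y end",0,-58,5),("-x,-y",-24,-40,6),("+x,-y",24,-40,6),("-x,+y",-24,55,6),("+x,+y",24,55,6)):
        m=(abs(L[...,0]-cx)<r)&(abs(L[...,1]-cy)<r)&(P[...,2]<.1);print(n,nm,m.sum(),(np.median(P[m][:,2])*1000).round(1) if m.any() else None)
w=proj("scene",hw(0,0,.06))[0].astype(int);cv2.imwrite("pics/s5.png",cv2.resize(p[w[1]-30:w[1]+30,w[0]-40:w[0]+40,::-1],(640,480),interpolation=cv2.INTER_CUBIC))
E
```

```text
[ 0.03 -0.82  9.09]
 t 21.89 p [ 0.517  -0.1648  0.062 ] yaw 14.3 F [ 0.2 -0.3  8.7] T [-0.08 -0.09 -0.04] w 0.128 ff 60.7
scene -y end 10 55.9
scene -x,-y 15 58.1
scene +x,-y 14 59.0
scene -x,+y 0 None
scene +x,+y 0 None
top -y end 0 None
top -x,-y 2 60.0
top +x,-y 0 None
top -x,+y 13 58.5
top +x,+y 12 56.8
```

View pics/s5.png

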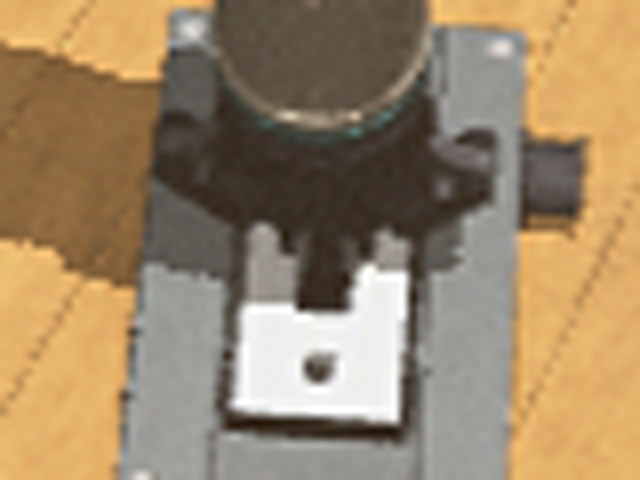

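The picture shows the cover seated with the dowel in its hole at (318,367). Its top face is level at about 58 mm, so the seal is about 7 mm down. I'm handing it in.

```bash
python3 -c "
from bench import bot
print(bot.sign_off(),bot.get_clock())"
```

```text
the job is handed in; nothing more can be done
the job is handed in; nothing more can be done
```

The job is handed in after about 22 s of robot time: the wing is turned in line with the ticks, and the slotted cover is over the stud and dowel, held level with the seal pressed about 7 of its 8 mm (estimated from tool height, push force and depth readings).

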